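# Hang a lift-off cabinet door on its two pintles and shut it

### The arm

A 6-joint arm with a two-finger parallel gripper is mounted at the origin on the work surface; the furniture and walls round the work are solid. World frame = base frame: x ahead of the robot, y to its left, z up, the work surface at z = 0. Lengths are in m, angles in rad, forces in N, time in s.
With the tool pointing down it reaches from about 0.375 to 0.9 m from the base axis. Payload 3.1 kg.
Tool frame: the origin (TCP) lies where the fingers leave the gripper's body, on its centre line; the fingertips stand 73 mm ahead of it and the grasp point (between the pads) lies 54 mm ahead of it; z points along the fingers, y is the line along which they close (so a half turn about z gives the same grasp; the last joint's range is limited). The gripper opens to 85 mm and grips with 20 to 120 N. Pads are 22 mm wide; open, the fingers measure 114 mm over their backs; the gripper's body (76 mm by 85 mm) begins 54 mm behind the grasp point. The pads swing forward as they close: fully open they stand 13 mm farther back than shut.
Start: joints at [1.087, 0.527, 1.433, -0, 1.181, -0.178], TCP at [0.188, 0.596, 0.304] pointing down, gripper open.
Joint ranges: [-3.08, 3.08], [-0.75, 2.2], [0.22, 2.44], [-1.43, 4.57], [0, 2.65], [-2.85, 2.85]. Speed limits (rad/s): [2.79, 2.79, 3.14, 3.14, 3.14, 3.14].

### API

Orientations are given as a unit quaternion [x, y, z, w].
In Python, from station import manip gives the robot as it stands.
- The arm moves only by the shell command python3 -m crank 'ROWS' [FORCE]. ROWS is JSON, a list of rows, each an object with "dp": the shift along the tool's x, y, z normalised to -1 to 1, where 1 is 50 cm, a list of three; "delta_rot": the turn, a rotation vector about the tool's x, y, z normalised to -1 to 1, where 1 is 2 pi rad, a list of three; "fingers": the opening, from -1 (shut) to 1 (fully open). A call has 1 to 12 rows; each row shifts and turns the commanded pose from where the row before left it, along the tool's axes as they then stand; what a row does not reach is not made up. A row lasts 1/12 s, in which the tool goes at most 41.7 mm and 7.16 degrees, less where a joint would pass 70% of its speed; a pose out of reach is approached as far as the arm can. A call with a number of a shift or a turn outside -1 to 1 is refused whole. A call with a gripper value outside its range is refused whole. The fingers move at their own pace and stop on an object; FORCE is the grip in N (left out, the last holds). Time passes only in rows, so rows that do not move let the fingers close. It gives the time, the measured TCP pose, the force, the opening and the grip force at its end, in the units of the state.
- manip.sense(): the state, without advancing time (a new reading comes with each control period).
- manip.snapshot(name): name is "scene" or "top"; returns (picture, depth): 420x560x3 uint8, red, green, blue; 420x560 float32, m along the optical axis (not along the pixel's ray), 0 where there is no reading.
- manip.camera_model(name): a dict with "fx", "fy", "cx", "cy" (pixels), "k1" (the pictures are not rectified: a ray, as slopes to the right and down, at radius r is drawn at 1 + k1 r^2 times it, then the intrinsics apply), "origin" and "attitude" of the camera in the world. Camera axes: x right, y up, looking along -z (the intrinsics and any distortion apply to the point x, -y, -z); pixel columns grow to the right and rows downward; lengths in m; the calibration is good to about 2 mm. A picture is of the moment at which its call begins. camera_model takes no time and is no camera call.
- manip.sign_off(): hands the job in; it is judged then, once.
The state is a dict: "t": time; "q": joint angles; "qd": joint speeds; "tau": joint torques, N m; "tcp_pos": TCP position; "tool_rot": TCP orientation; "force": force on the tool from outside, world axes, zero at the start; "ft_torque": the same for the moment, N m; "finger_gap": opening from 0.0 (shut) to 1.0 (fully open); "gripper_force": force on a finger pad.
Only numpy, scipy, OpenCV 4.12 (cv2) and the standard library are available. Lean on these libraries where they do the work, as an engineer would, in place of code of your own. Each camera call takes 0.05 s, during which the arm holds its last target. There are 200 camera calls.

### The job

Take the cabinet's lift-off door out of its slotted rest and lower it, standing open at right angles to the cabinet's front, so that both its sockets go over both upright hinge pins and sit fully home. The hinge post is adjustable, so feel for the pins and never force the door; then swing the door gently shut, let go, and leave the other things on the counter where they are.

Things in the scene. Friction and masses are not known exactly. Their poses are not given: they have to be found in the camera images.
- cabinet: Grey steel cabinet fixed to the counter, 110 deep x 140 wide x 170 high, open at the front. Origin: centre of its underside, on the counter; x points from the front to the back, y to the hinge side, z up. Front face at x = -55 mm. Beside it, at the hinge side, stands its steel hinge post, clamped by screws in slots along y. Shut, the door lies 2.5 mm before the front, stopped by it at the free side.
- hinge_ref (a point): Reference mark at the inner end of the hinge post's slots, level with the top face of the lower tab, 30 mm above the counter; axes as the cabinet's. The hinge axis with both pins stands 2.5 to 16.5 mm outward from here (along +y), unknown but fixed during a run; along x it is exact. On the tab stands the lower round upright pin, 8 mm in diameter, 18 mm high, 1 mm chamfer at its tip.
- upper_ref (a point): The same mark for the upper hinge tab, straight above: its top face is 110 mm above the counter and carries an equal pin (tip at 128 mm, the lower pin's at 48 mm). Both pins share one axis and move together. Tabs are 14 mm wide, 5 mm thick, on a 12 x 14 mm upright post, 150 mm high, whose front is 14.5 mm behind the axis. Bring the door in from the side, each socket just above its own pin.
- door: Loose grey door, 0.25 to 0.5 kg. Panel 140 long, 10 thick, 150 high; origin: centre of the panel. x points to the hinge edge, y out of the outer face (knob: 16 mm in diameter, 16 mm out, at x = -55, z = 0 mm), z up. Pinch the top edge from above. Standing open its x lies along the cabinet's x; shut, along the cabinet's y. Home, its lower edge hangs 15 mm over the counter. It turns freely.
- lower_socket (a point): Centre of the lower end of the door's lower socket: x = +82, y = 0, z = -60 mm in the door's frame; axes as the door's. The sockets are two steel tubes on one axis, outer diameter 21, bore 10.4, 20 mm long, open at both ends, 80 mm apart (the upper one's lower end is at z = +20 mm). Fully home, their lower ends rest on the tabs.
- rest: Fixed wooden rest 120 x 90 x 45 with a slot along its x, 13.4 mm wide, its floor 12 mm above the counter, in which the door stands upright at the start (the door's x along the rest's x; lift it 35 mm to be clear of the slot). Origin: centre of its underside.
- pulley: Bystander: light grey vee pulley lying flat, 64 x 64 x 18 mm, origin at the centre of its underside.
- tape_measure: Bystander: tape measure, 66 x 78 x 35 mm, origin at the centre of its underside.
- oil_filter: Bystander: upright oil filter can, 68 x 67 x 72 mm, origin at the centre of its underside.
- elbow: Bystander: brass pipe elbow, 49 x 51 x 27 mm, origin at the centre of its underside.
Things that resemble listed ones, but are neither listed nor needed, are in the scene too. Several things have the shape of the door; the one meant has the colours described above.

How it is judged:
By the outcome, as a careful person would: the job done as asked, in the order asked, and still so for the second after the job is handed in, with the robot touching nothing.
It also fails if it takes over 64 s, if anything falls off the work surface, if the arm or the gripper's body presses on something with over 40 N, if the wrist force passes 120 N, or if a joint passes its speed limit or range.

## Working session

There is one attempt and no reset: what is moved stays moved. The work goes in short steps, Python scripts to look and compute and a shell command to move; the robot and the scene stay as the last step left them, time stands still between calls to the robot, and variables do not carry over. Pictures are saved under pics/ and viewed, at most 10 in all, crops included, and the job is handed in when it is done.

```bash
mkdir -p pics; ls
cat > h.py <<'E'
import numpy as np, cv2
from station import manip
from scipy.spatial.transform import Rotation as R
def snap(n):
    p,d=manip.snapshot(n); np.savez(f'/tmp/{n}.npz',p=p,d=d); return p,d
def load(n):
    z=np.load(f'/tmp/{n}.npz'); return z['p'],z['d']
def att(c):
    a=np.array(c['attitude'],float)
    return a if a.shape==(3,3) else R.from_quat(a).as_matrix()
def pts(n,uv,z=None,d=None):
    c=manip.camera_model(n); uv=np.atleast_2d(uv).astype(float)
    K=np.array([[c['fx'],0,c['cx']],[0,c['fy'],c['cy']],[0,0,1]])
    s=cv2.undistortPoints(uv.reshape(-1,1,2),K,np.array([c['k1'],0,0,0.])).reshape(-1,2)
    r=np.c_[s[:,0],-s[:,1],-np.ones(len(s))]@att(c).T; o=np.array(c['origin'])
    if z is not None: return o+r*((z-o[2])/r[:,2])[:,None]
    if d is None: d=load(n)[1]
    return o+r*d[uv[:,1].astype(int),uv[:,0].astype(int)][:,None]
def proj(n,P):
    c=manip.camera_model(n); q=(np.atleast_2d(P)-c['origin'])@att(c)
    s=np.c_[q[:,0],-q[:,1]]/-q[:,2:]; s=s*(1+c['k1']*(s**2).sum(1))[:,None]
    return s*[c['fx'],c['fy']]+[c['cx'],c['cy']]
def save(img,name,crop=None,k=1):
    if crop: img=img[crop[1]:crop[3],crop[0]:crop[2]]
    cv2.imwrite(f'pics/{name}.png',cv2.resize(img[...,::-1],None,fx=k,fy=k,interpolation=cv2.INTER_CUBIC))
E
python3 - <<'E'
from h import *
for n in('scene','top'):
    p,d=snap(n); save(p,n); print(manip.camera_model(n))
print(manip.sense())
E
```

```text
pics
{'fx': 398.1407217645657, 'fy': 398.1407217645657, 'cx': 283.7075443542277, 'cy': 211.42668186919252, 'k1': -0.0184838085962823, 'origin': array([0.38532526, 1.11722035, 0.56480391]), 'attitude': array([-0.03468964,  0.53655356,  0.84137005, -0.05480268])}
{'fx': 477.7503967763477, 'fy': 477.7503967763477, 'cx': 276.98484279002895, 'cy': 211.22757765291334, 'k1': -0.1557484546664235, 'origin': array([0.32859717, 0.08853505, 1.20343298]), 'attitude': array([-0.06467397,  0.04074945,  0.71628548, -0.69360787])}
{'t': 0.1, 'q': array([ 1.08747252e+00,  5.28388337e-01,  1.43380220e+00,  3.46715230e-05,
        1.18142458e+00, -1.78469448e-01]), 'qd': array([ 0.0008576 , -0.00047173, -0.00112193,  0.00075271, -0.00084519,
       -0.0001774 ]), 'tau': array([ 9.04005719e-05, -4.43311000e+01, -1.78588110e+01, -1.78382684e-04,
        3.90464542e-03,  2.05270403e-06]), 'tcp_pos': array([0.18729762, 0.59573067, 0.30301313]), 'tool_rot': array([ 1.51844058e-01,  9.88403945e-01, -9.51166332e-04, -3.43702363e-04]), 'force': array([-0.98917216, -0.46544875, -0.25068886]), 'ft_torque': array([-0.02842481,  0.00469117,  0.03066689]), 'gripper_force': 0.0, 'finger_gap': 0.9995103218992349}
```

View pics/scene.png

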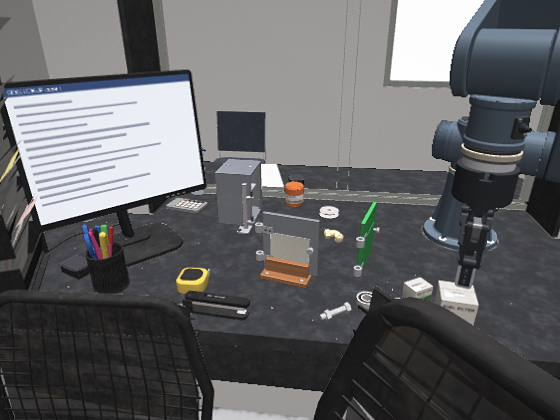

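View pics/top.png

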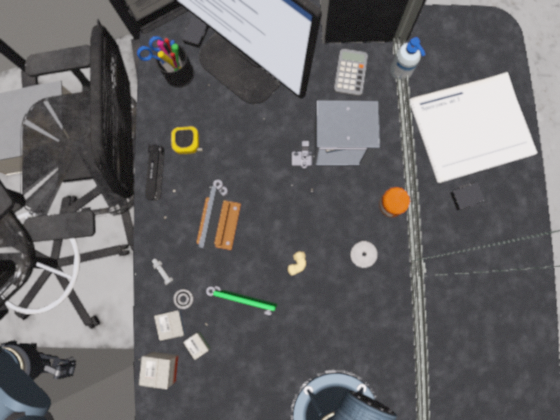

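The grey panel at scene (290,243) / top (208,215) is the door candidate. The green one at scene (368,235) / top (245,300) has the wrong colour. I'll confirm in a crop.

Run:
```python
from h import *
p,_=load('scene'); q,_=load('top')
a=cv2.resize(p[150:300,200:340],(560,600),interpolation=cv2.INTER_CUBIC)
save(a,'c1')
a=cv2.resize(q[90:260,190:390],(800,680),interpolation=cv2.INTER_CUBIC)
save(a[:600],'c2')
print(np.round(pts('top',[[215,186],[205,245],[228,225],[320,102],[376,103],[376,145],[320,145],[303,160],[306,146],[185,140],[395,202],[364,255],[298,263]]),3))
```

```text
[[ 0.555  0.264  0.129]
 [ 0.418  0.286  0.143]
 [ 0.478  0.251  0.012]
 [ 0.733  0.016  0.171]
 [ 0.727 -0.112  0.169]
 [ 0.627 -0.105  0.17 ]
 [ 0.63   0.021  0.172]
 [ 0.633  0.056  0.035]
 [ 0.638  0.051  0.143]
 [ 0.698  0.357  0.035]
 [ 0.512 -0.161  0.069]
 [ 0.391 -0.089  0.001]
 [ 0.376  0.078  0.019]]
```

View pics/c1.png

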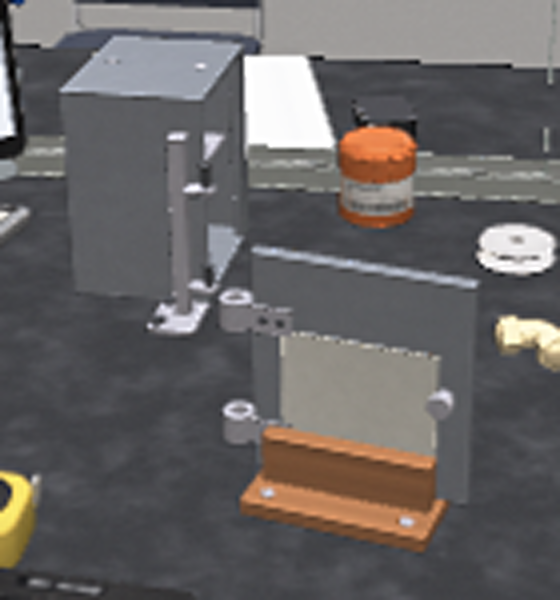

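View pics/c2.png

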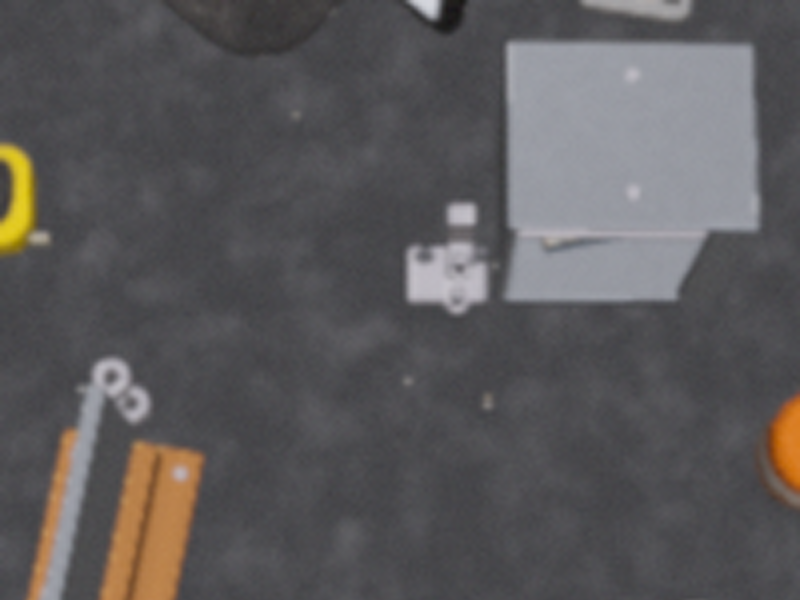

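Run:
```python
from h import *
p,d=load('top')
v,u=np.mgrid[80:280,150:400]; uv=np.c_[u.ravel(),v.ravel()]
P=pts('top',uv)
def fit(m,name):
    Q=P[m]; 
    r=cv2.minAreaRect(Q[:,:2].astype(np.float32)); print(name,len(Q),np.round(Q.mean(0),4),np.round(r[0],4),np.round(r[1],4),round(r[2],2), 'zmed',np.median(Q[:,2]).round(4))
    c=Q[:,:2]-Q[:,:2].mean(0); w,V=np.linalg.eigh(c.T@c); print('  pca',np.degrees(np.arctan2(V[1],V[0])).round(2),np.sqrt(w/len(Q)*12).round(4))
X,Y,Z=P.T
fit((Z>.155)&(Z<.185)&(X>.58)&(X<.78)&(Y<.04)&(Y>-.13),'cab')
fit((Z>.15)&(Z<.175)&(X>.38)&(X<.62)&(Y<.35)&(Y>.2),'door')
fit((Z>.14)&(Z<.16)&(X>.60)&(X<.70)&(Y<.1)&(Y>.035),'post')
m=(Z>.09)&(Z<.14)&(X>.57)&(X<.66)&(Y<.1)&(Y>.03)
print(np.c_[uv[m],P[m].round(4)])
m=(Z>.1)&(Z<.15)&(X>.53)&(X<.6)&(Y<.32)&(Y>.2); fit(m,'usock')
# scene: points on cab side, post
p,d=load('scene')
v,u=np.mgrid[150:250,210:270]; uv=np.c_[u.ravel(),v.ravel()];P=pts('scene',uv);X,Y,Z=P.T
m=(Z>.04)&(Z<.15)&(X>.64)&(X<.72)&(Y<.04)&(Y>.0); print('side y',np.median(Y[m]),np.polyfit(X[m],Y[m],1),m.sum())
m=(Z>.04)&(Z<.15)&(X>.59)&(X<.68)&(Y<.1)&(Y>.04); print('post',m.sum(),np.median(P[m],0))
for lo,hi in((.03,.05),(.05,.1),(.1,.105),(.11,.13),(.13,.155)):
    k=m&(Z>lo)&(Z<hi); print(lo,k.sum(),P[k].min(0).round(4),np.median(P[k],0).round(4),P[k].max(0).round(4))
```

```text
cab 2853 [ 0.679  -0.044   0.1696] [ 0.6801 -0.0446] [0.1399 0.1106] 87.51 zmed 0.1696
  pca [177.62  87.62] [0.1101 0.1404]
door 334 [0.4789 0.2759 0.1602] [0.4799 0.2766] [0.0112 0.1398] 77.02 zmed 0.1607
  pca [-102.81  167.19] [0.0112 0.14  ]
post 37 [0.6417 0.0547 0.1481] [0.642  0.0544] [0.0115 0.0123] 87.59 zmed 0.1486
  pca [-127.25  142.75] [0.0133 0.0142]
[[3.030e+02 1.470e+02 6.366e-01 5.800e-02 1.394e-01]
 [3.050e+02 1.470e+02 6.364e-01 5.340e-02 1.395e-01]
 [3.060e+02 1.470e+02 6.363e-01 5.110e-02 1.397e-01]
 [3.070e+02 1.470e+02 6.364e-01 4.870e-02 1.390e-01]
 [3.020e+02 1.480e+02 6.376e-01 6.000e-02 1.279e-01]
 [3.030e+02 1.480e+02 6.362e-01 5.790e-02 1.326e-01]
 [3.040e+02 1.480e+02 6.360e-01 5.550e-02 1.327e-01]
 [3.050e+02 1.480e+02 6.370e-01 5.310e-02 1.290e-01]
 [3.060e+02 1.480e+02 6.365e-01 5.080e-02 1.307e-01]
 [3.070e+02 1.480e+02 6.366e-01 4.850e-02 1.298e-01]
 [3.010e+02 1.490e+02 6.451e-01 6.160e-02 9.340e-02]
 [3.020e+02 1.490e+02 6.374e-01 5.990e-02 1.201e-01]
 [3.030e+02 1.490e+02 6.365e-01 5.770e-02 1.229e-01]
 [3.040e+02 1.490e+02 6.367e-01 5.530e-02 1
[... 2933 characters left out ...]
+02 1.590e+02 6.161e-01 5.590e-02 1.087e-01]
 [3.050e+02 1.590e+02 6.159e-01 5.350e-02 1.092e-01]]
usock 94 [0.5528 0.2572 0.1238] [0.5501 0.257 ] [0.0397 0.019 ] 3.0 zmed 0.125
  pca [-92.09 177.91] [0.0164 0.0405]
side y 0.027410506865129247 [-0.04658013  0.05933217] 684
post 206 [0.63858682 0.06157951 0.10591907]
0.03 18 [0.6193 0.0517 0.0401] [0.6366 0.0616 0.0447] [0.6468 0.0659 0.0496]
0.05 76 [0.6352 0.0494 0.0505] [0.6401 0.0622 0.0748] [0.6483 0.0663 0.0999]
0.1 5 [0.6361 0.0568 0.1002] [0.6438 0.0605 0.102 ] [0.6472 0.0633 0.1023]
0.11 49 [0.618  0.0521 0.11  ] [0.6369 0.0612 0.1191] [0.647  0.0671 0.13  ]
0.13 34 [0.6352 0.0498 0.1312] [0.6395 0.0614 0.1419] [0.6469 0.0661 0.1497]
```

The grey door is confirmed: knob on the +y side, seated in the wooden rest, at (0.479, 0.276) with yaw −12.8°. The cabinet has yaw −2.4°, and the hinge axis is near (0.622, 0.0555). I'll write a helper to compute deltas.

```bash
cat >> h.py <<'E'
def go(pos,yaw,off=0.0):
    """rows' totals to TCP pos with tool y at world angle yaw(deg), tool down"""
    s=manip.sense(); M=R.from_quat(s['tool_rot'])
    y=np.radians(yaw); ty=np.array([np.cos(y),np.sin(y),0]); tz=np.array([0,0,-1.])
    T=R.from_matrix(np.c_[np.cross(ty,tz),ty,tz])
    rv=(M.inv()*T).as_rotvec()/(2*np.pi)
    dp=T.inv().apply(np.array(pos)-s['tcp_pos'])/.5
    print('rot first',rv.round(5),'then dp total',dp.round(4),'rows@35mm',np.linalg.norm(dp)*.5/.035)
def st():
    s=manip.sense(); M=R.from_quat(s['tool_rot']).as_matrix()
    print(round(s['t'],2),'tcp',s['tcp_pos'].round(4),'yaw',np.degrees(np.arctan2(M[1,1],M[0,1])).round(2),'tilt',M[:2,2].round(4),'F',s['force'].round(1),'T',s['ft_torque'].round(2),'gap',s['finger_gap'].round(3),s['gripper_force'].round(1))
E
python3 -c "
from h import *
st(); go([.4844,.2752,.300],77.2)"
```

```text
Traceback (most recent call last):
  File "h.py", line 36, in st
    print(round(s['t'],2),'tcp',s['tcp_pos'].round(4),'yaw',np.degrees(np.arctan2(M[1,1],M[0,1])).round(2),'tilt',M[:2,2].round(4),'F',s['force'].round(1),'T',s['ft_torque'].round(2),'gap',s['finger_gap'].round(3),s['gripper_force'].round(1))
                                                                                                                                                                                             ^^^^^^^^^^^^^^^^^^^^^
AttributeError: 'float' object has no attribute 'round'
```

```bash
sed -i "s/s\['finger_gap'\].round(3),s\['gripper_force'\].round(1)/round(s['finger_gap'],3),round(s['gripper_force'],1)/" h.py
python3 -c "
from h import *
st(); go([.4844,.2752,.300],77.2)"
```

```text
0.1 tcp [0.1873 0.5957 0.303 ] yaw 72.53 tilt [-0.001  -0.0018] F [-1.  -0.5 -0.3] T [-0.03  0.    0.03] gap 1.0 0.0
rot first [-3.100e-04 -7.000e-05 -1.297e-02] then dp total [-0.7215 -0.4935  0.006 ] rows@35mm 12.487342720266522
```

```bash
python3 -m crank '[{"dp":[0,0,0],"delta_rot":[0,0,-0.013],"fingers":1},{"dp":[-0.06,-0.041,0],"delta_rot":[0,0,0],"fingers":1},{"dp":[-0.06,-0.041,0],"delta_rot":[0,0,0],"fingers":1},{"dp":[-0.06,-0.041,0],"delta_rot":[0,0,0],"fingers":1},{"dp":[-0.06,-0.041,0],"delta_rot":[0,0,0],"fingers":1},{"dp":[-0.06,-0.041,0],"delta_rot":[0,0,0],"fingers":1},{"dp":[-0.06,-0.041,0],"delta_rot":[0,0,0],"fingers":1},{"dp":[-0.06,-0.041,0],"delta_rot":[0,0,0],"fingers":1},{"dp":[-0.06,-0.041,0],"delta_rot":[0,0,0],"fingers":1},{"dp":[-0.06,-0.041,0],"delta_rot":[0,0,0],"fingers":1},{"dp":[-0.06,-0.041,0],"delta_rot":[0,0,0],"fingers":1},{"dp":[-0.06,-0.041,0],"delta_rot":[0,0,0],"fingers":1}]'
python3 -c "
from h import *
st(); go([.4844,.2752,.300],77.2)"
```

```text
t: 1.1
tcp_pos: [0.4601, 0.3017, 0.3036]
tool_rot: [0.111, 0.994, -0.0, -0.0]
force: [0.7, 0.1, 0.2]
finger_gap: 1.0
gripper_force: 0.0
1.1 tcp [0.4601 0.3017 0.3036] yaw 77.21 tilt [-0.0009 -0.0002] F [0.7 0.1 0.2] T [-0.02 -0.01 -0.04] gap 1.0 0.0
rot first [-7.0e-05 -1.2e-04  4.0e-05] then dp total [-0.059  -0.0409  0.0072] rows@35mm 1.030891528514728
```

```bash
python3 -m crank '[{"dp":[-0.059,-0.041,0],"delta_rot":[0,0,0],"fingers":1},{"dp":[0,0,0.04],"delta_rot":[0,0,0],"fingers":1},{"dp":[0,0,0.06],"delta_rot":[0,0,0],"fingers":1},{"dp":[0,0,0.06],"delta_rot":[0,0,0],"fingers":1},{"dp":[0,0,0.04],"delta_rot":[0,0,0],"fingers":1},{"dp":[0,0,0],"delta_rot":[0,0,0],"fingers":1}]' 80
python3 -c "
from h import *
st(); go([.4844,.2752,.204],77.2)"
```

```text
t: 1.6
tcp_pos: [0.4811, 0.2755, 0.1995]
tool_rot: [0.112, 0.994, -0.002, -0.005]
force: [-0.6, -0.9, -0.1]
finger_gap: 0.997
gripper_force: 0.0
1.6 tcp [0.4811 0.2755 0.1995] yaw 77.18 tilt [-0.0097 -0.0032] F [-0.6 -0.9 -0.1] T [-0.06  0.06  0.02] gap 0.997 0.0
rot first [-8.40e-04 -1.39e-03 -6.00e-05] then dp total [-0.0066  0.0009 -0.0089] rows@35mm 0.1588861699146247
```

```bash
python3 -m crank '[{"dp":[0,0,0],"delta_rot":[0,0,0],"fingers":-0.4},{"dp":[0,0,0],"delta_rot":[0,0,0],"fingers":-0.5},{"dp":[0,0,0],"delta_rot":[0,0,0],"fingers":-1},{"dp":[0,0,0],"delta_rot":[0,0,0],"fingers":-1},{"dp":[0,0,0],"delta_rot":[0,0,0],"fingers":-1},{"dp":[0,0,0],"delta_rot":[0,0,0],"fingers":-1},{"dp":[0,0,0],"delta_rot":[0,0,0],"fingers":-1},{"dp":[0,0,0],"delta_rot":[0,0,0],"fingers":-1}]' 80
python3 -c "
from h import *
st()"
```

```text
t: 2.27
tcp_pos: [0.4843, 0.2771, 0.205]
tool_rot: [0.111, 0.994, 0.001, 0.001]
force: [-0.1, 0.7, 5.4]
finger_gap: 0.105
gripper_force: 79.2
2.27 tcp [0.4843 0.2771 0.205 ] yaw 77.21 tilt [0.0022 0.001 ] F [-0.1  0.7  5.4] T [0.13 0.12 0.06] gap 0.105 79.2
```

```bash
python3 -m crank '[{"dp":[0,0,-0.01],"delta_rot":[0,0,0],"fingers":-1},{"dp":[0,0,-0.02],"delta_rot":[0,0,0],"fingers":-1},{"dp":[0,0,-0.03],"delta_rot":[0,0,0],"fingers":-1},{"dp":[0,0,-0.03],"delta_rot":[0,0,0],"fingers":-1},{"dp":[0,0,-0.01],"delta_rot":[0,0,0],"fingers":-1},{"dp":[0,0,0],"delta_rot":[0,0,0],"fingers":-1},{"dp":[0,0,0],"delta_rot":[0,0,0],"fingers":-1},{"dp":[0,0,0],"delta_rot":[0,0,0],"fingers":-1}]'
python3 - <<'E'
from h import *
st()
snap('scene');snap('top')
p,_=load('scene'); save(p,'lift',(200,100,480,310),2.8)
E
```

```text
t: 2.93
tcp_pos: [0.4829, 0.2764, 0.253]
tool_rot: [0.111, 0.994, -0.001, -0.001]
force: [-0.1, 0.6, -4.9]
finger_gap: 0.105
gripper_force: 78.3
2.93 tcp [0.4829 0.2764 0.253 ] yaw 77.22 tilt [-0.0023 -0.0009] F [-0.1  0.6 -4.9] T [-0.02  0.03  0.02] gap 0.105 78.3
```

View pics/lift.png

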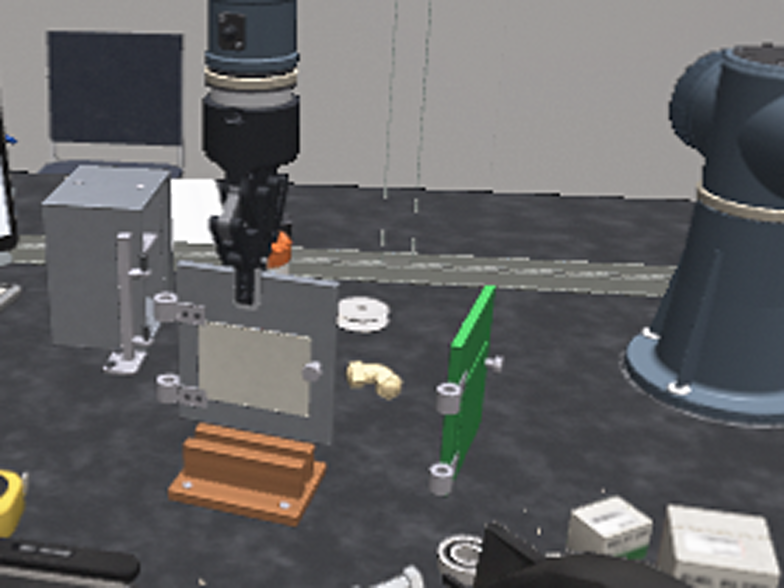

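The door is held upright at scene crop (258,350), clear of the rest. Now I'll carry it to 40 mm short of the pins.

```bash
python3 -c "
from h import *
go([.505,.0604,.253],87.6)"
```

```text
rot first [-0.00018 -0.00034 -0.02885] then dp total [-6.19e-02 -4.30e-01 -2.00e-04] rows@35mm 6.205597299046589
```

```bash
python3 -m crank '[{"dp":[0,0,0],"delta_rot":[0,0,-0.0144],"fingers":-1},{"dp":[0,0,0],"delta_rot":[0,0,-0.0144],"fingers":-1},{"dp":[-0.005,-0.03,0],"delta_rot":[0,0,0],"fingers":-1},{"dp":[-0.007,-0.05,0],"delta_rot":[0,0,0],"fingers":-1},{"dp":[-0.007,-0.06,0],"delta_rot":[0,0,0],"fingers":-1},{"dp":[-0.008,-0.06,0],"delta_rot":[0,0,0],"fingers":-1},{"dp":[-0.008,-0.06,0],"delta_rot":[0,0,0],"fingers":-1},{"dp":[-0.008,-0.06,0],"delta_rot":[0,0,0],"fingers":-1},{"dp":[-0.008,-0.06,0],"delta_rot":[0,0,0],"fingers":-1},{"dp":[-0.008,-0.04,0],"delta_rot":[0,0,0],"fingers":-1},{"dp":[-0.003,-0.01,0],"delta_rot":[0,0,0],"fingers":-1},{"dp":[0,0,0],"delta_rot":[0,0,0],"fingers":-1}]'
python3 -m crank '[{"dp":[0,0,0.02],"delta_rot":[0,0,0],"fingers":-1},{"dp":[0,0,0.02],"delta_rot":[0,0,0],"fingers":-1},{"dp":[0,0,0],"delta_rot":[0,0,0],"fingers":-1},{"dp":[0,0,0],"delta_rot":[0,0,0],"fingers":-1},{"dp":[0,0,0],"delta_rot":[0,0,0],"fingers":-1},{"dp":[0,0,0],"delta_rot":[0,0,0],"fingers":-1}]'
python3 - <<'E'
from h import *
st()
p,_=snap('scene');q,_=snap('top')
a=cv2.resize(p[155:255,200:300],(600,600),interpolation=cv2.INTER_CUBIC)
save(a,'hov_s')
for n in('top','scene'):
    v,u=np.mgrid[0:420,0:560]; uv=np.c_[u.ravel(),v.ravel()]; P=pts(n,uv); X,Y,Z=P.T
    if n=='scene':
        m=(X>.45)&(X<.57)&(Y>.05)&(Y<.08)&(Z>.06)&(Z<.15)
        A=np.c_[X[m],Z[m],np.ones(m.sum())]; c=np.linalg.lstsq(A,Y[m],rcond=None)[0]; print('face y=',c.round(4),m.sum(),'y at x=.5 z=.11',c@[.5,.11,1])
    for lo,hi in((.160,.2),(.125,.16)):
        m=(X>.42)&(X<.61)&(Y>.03)&(Y<.09)&(Z>lo)&(Z<hi); print(n,lo,m.sum(),P[m].min(0).round(4),P[m].max(0).round(4),np.median(P[m],0).round(4))
E
```

```text
t: 4.03
tcp_pos: [0.506, 0.0591, 0.2535]
tool_rot: [0.023, 1.0, -0.0, -0.0]
force: [0.0, 0.2, -4.0]
finger_gap: 0.103
gripper_force: 78.6
t: 4.53
tcp_pos: [0.5057, 0.0612, 0.2339]
tool_rot: [0.021, 1.0, 0.0, 0.0]
force: [0.2, -0.3, -4.5]
finger_gap: 0.1
gripper_force: 78.5
4.53 tcp [0.5057 0.0612 0.2339] yaw 87.65 tilt [0.0003 0.    ] F [ 0.2 -0.3 -4.5] T [0.01 0.   0.01] gap 0.1 78.5Traceback (most recent call last):
  File "<stdin>", line 12, in <module>
    return umr_minimum(a, axis, None, out, keepdims, initial, where)
ValueError: zero-size array to reduction operation minimum which has no identity
```

View pics/hov_s.png

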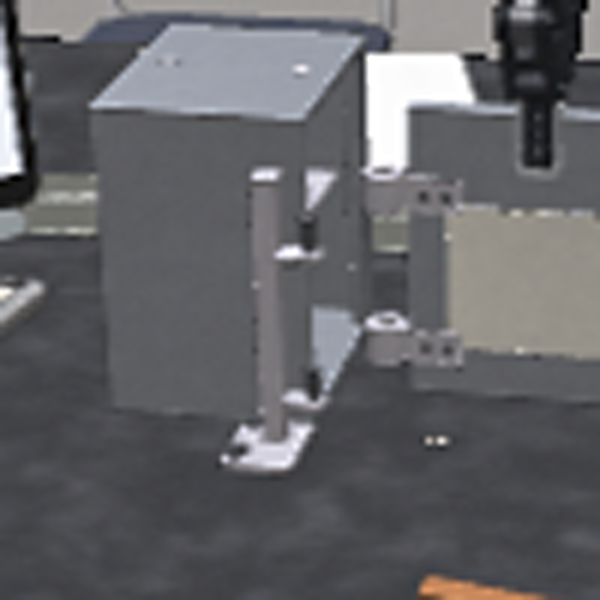

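Scene crop: the pins are dark, at (308,230) and (313,385). The sockets are at (384,190) and (388,340), just above pin level. I'll compare these with projections.

Run:
```python
from h import *
f=lambda P:((proj('scene',P)-[200,155]+0.5)*6).round(1).tolist()
for y in(.0515,.0555,.0595): print('pins y',y,f([[.622,y,.128],[.622,y,.110],[.622,y,.048],[.622,y,.030]]))
x,y=.5057+.0769,.0612-.0032
dz=.2339-.118
print('sock',f([[x,y,dz+.04],[x,y,dz+.02],[x,y,dz-.04],[x,y,dz-.06]]), 'door top corner hinge,low', f([[x-.012,y+.005,dz+.075],[x-.012,y+.005,dz-.075]]))
print('cab corners',f([[.680-.055+.0029,-.044+.070+.0023,.17],[.680-.055+.0029,-.044+.0723,0]]))
v,u=np.mgrid[150:260,200:420]; uv=np.c_[u.ravel(),v.ravel()]; P=pts('scene',uv); X,Y,Z=P.T
m=(X>.45)&(X<.57)&(Y>.05)&(Y<.08)&(Z>.06)&(Z<.15)
A=np.c_[X[m],Z[m],np.ones(m.sum())]; c=np.linalg.lstsq(A,Y[m],rcond=None)[0]; print('face y=',c.round(4),m.sum(),'y at x=.55',c@[.55,.11,1])
q,d=load('top'); print(d[150:165:3,296:312:3])
p,_=load('scene'); g=cv2.cvtColor(p,cv2.COLOR_RGB2GRAY)
print(g[188:198,244:260]); print(g[213:224,244:260])
```

```text
pins y 0.0515 [[307.4, 213.6], [308.7, 247.6], [312.9, 361.1], [314.1, 393.2]]
pins y 0.0555 [[305.7, 216.7], [307.0, 250.7], [311.3, 364.5], [312.5, 396.6]]
pins y 0.0595 [[304.1, 219.7], [305.3, 253.8], [309.7, 367.9], [310.9, 400.1]]
sock [[383.1, 168.7], [384.0, 207.4], [386.5, 320.2], [387.4, 356.8]] door top corner hinge,low [[404.8, 104.1], [410.0, 389.6]]
cab corners [[302.3, 116.2], [313.8, 424.7]]
face y= [-0.0445 -0.0022  0.0902] 1157 y at x=.55 0.06549267526078298
[[0.73611325 0.73599833 0.73700684 0.7365191  0.73871315 0.7394845 ]
 [0.73507154 0.7344659  0.7319191  0.73336345 0.7326776  0.7329525 ]
 [0.73000216 0.7284924  0.7313124  0.7298688  0.72990596 0.7276794 ]
 [0.729107   0.7275121  0.73005056 0.7260634  0.72805464 0.7282337 ]
 [0.72598076 0.7285837  0.7245932  0.7266938  0.7249938  0.7242245 ]]
[[119 115 101  94  93  91  90 171 189 118  89  93  94  85  89  90]
 [119 115 102  93  92  91  91 172 119  92  93  92  94  85  92  91]
 [119 116 103  92  91  90  95  93  92  93  93  93  94  76  90  93]
 [119 117 102  93  93  73  96 101  69  89  94  93  94  95  94  93]
 [119
[... 435 characters left out ...]
 158 160 160 160 163 121  80]
 [121 119 116 101  93  94  93  93 130 159 162 161 162 150  86  70]
 [121 119 118 102  93  95  92  95 130 157 162 162 165  92  69  73]
 [120 119 118 102  94  94  79  86  92 121 156 167 149  84  65  66]
 [122 120 122 104  94  93  81  54  43 120 160 191 102  66  70  68]
 [121 121 123 104  93  94  81  57  46  91 160 136  82  71  76  75]
 [119 120 123 102  98 100  85  55  44  93 179  97  69  76  77  76]
 [119 119 123 129 183 195 161  80  43  99 110  74  73  79  80  79]
 [118 118 122 178 213 220 224 135  68 169 137  86  79  84  85  82]
 [119 119 118 104 128 141 160 171 181 154  99  75  76  80  78  78]
 [128 119 117  98  90  91 100 107 106  90  69  69  71  71  70  70]]
```

```bash
python3 -c "
from h import *
go([.5444,.0599,.231],87.6)"
```

```text
rot first [-1.0e-05  1.2e-04  6.0e-05] then dp total [-0.0772  0.0012  0.0064] rows@35mm 1.1074163844481135
```

```bash
python3 -m crank '[{"dp":[-0.02,0,0.003],"delta_rot":[0,0,0],"fingers":-1},{"dp":[-0.025,0,0.003],"delta_rot":[0,0,0],"fingers":-1},{"dp":[-0.02,0.001,0],"delta_rot":[0,0,0],"fingers":-1},{"dp":[-0.01,0,0],"delta_rot":[0,0,0],"fingers":-1},{"dp":[-0.002,0,0],"delta_rot":[0,0,0],"fingers":-1},{"dp":[0,0,0],"delta_rot":[0,0,0],"fingers":-1},{"dp":[0,0,0],"delta_rot":[0,0,0],"fingers":-1},{"dp":[0,0,0],"delta_rot":[0,0,0],"fingers":-1}]'
python3 - <<'E'
from h import *
for i in range(3):
    st(); p,_=snap('scene')
a=cv2.resize(p[165:235,220:290],(600,600),interpolation=cv2.INTER_CUBIC)
save(a,'hov2')
E
```

```text
t: 5.3
tcp_pos: [0.5433, 0.0596, 0.2308]
tool_rot: [0.021, 1.0, 0.0, -0.001]
force: [-0.4, 0.6, -4.8]
finger_gap: 0.102
gripper_force: 78.6
5.3 tcp [0.5433 0.0596 0.2308] yaw 87.59 tilt [-0.0013  0.0001] F [-0.4  0.6 -4.8] T [ 0.01  0.04 -0.03] gap 0.102 78.6
5.35 tcp [0.5434 0.0596 0.2308] yaw 87.59 tilt [-0.001   0.0001] F [-0.4 -0.3 -3.6] T [-0.06 -0.04 -0.  ] gap 0.103 78.6
5.4 tcp [0.5435 0.0596 0.2309] yaw 87.59 tilt [-0.0008  0.0001] F [ 0.2  0.2 -3.8] T [ 0.02 -0.   -0.05] gap 0.099 78.6
```

View pics/hov2.png

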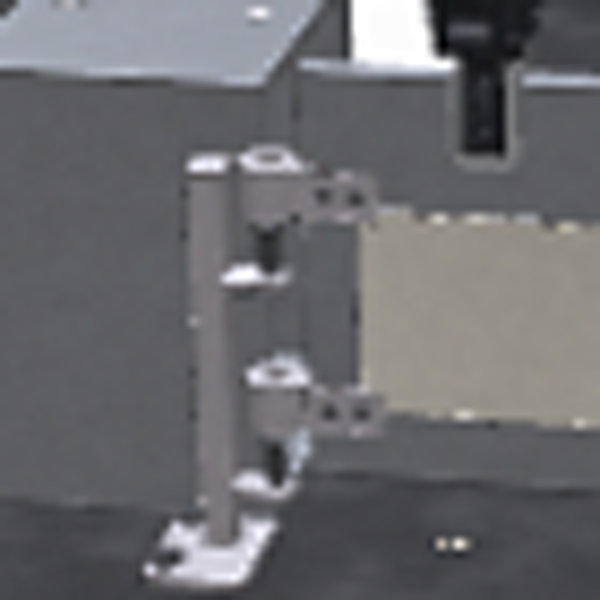

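Sockets (crop columns 270, 278) are over the pins (268, 277). Lowering gently.

```bash
python3 -m crank '[{"dp":[0,0,0.003],"delta_rot":[0,0,0],"fingers":-1},{"dp":[0,0,0.003],"delta_rot":[0,0,0],"fingers":-1},{"dp":[0,0,0.002],"delta_rot":[0,0,0],"fingers":-1},{"dp":[0,0,0.002],"delta_rot":[0,0,0],"fingers":-1},{"dp":[0,0,0.002],"delta_rot":[0,0,0],"fingers":-1},{"dp":[0,0,0],"delta_rot":[0,0,0],"fingers":-1},{"dp":[0,0,0],"delta_rot":[0,0,0],"fingers":-1}]'; python3 -c "from h import *;st()"
python3 -m crank '[{"dp":[0,0,0.002],"delta_rot":[0,0,0],"fingers":-1},{"dp":[0,0,0.002],"delta_rot":[0,0,0],"fingers":-1},{"dp":[0,0,0],"delta_rot":[0,0,0],"fingers":-1}]'; python3 -c "from h import *;st()"
```

```text
t: 6.03
tcp_pos: [0.544, 0.0595, 0.2248]
tool_rot: [0.021, 1.0, 0.0, -0.0]
force: [-1.6, -0.5, -3.7]
finger_gap: 0.101
gripper_force: 78.6
6.03 tcp [0.544  0.0595 0.2248] yaw 87.59 tilt [-0.0003  0.    ] F [-1.6 -0.5 -3.7] T [0.07 0.04 0.04] gap 0.101 78.6
t: 6.28
tcp_pos: [0.544, 0.0595, 0.2227]
tool_rot: [0.021, 1.0, 0.0, -0.0]
force: [-0.1, 0.5, -3.8]
finger_gap: 0.102
gripper_force: 78.6
6.28 tcp [0.544  0.0595 0.2227] yaw 87.58 tilt [-0.0004  0.    ] F [-0.1  0.5 -3.8] T [-0.03 -0.01  0.01] gap 0.102 78.6
```

```bash
python3 -m crank '[{"dp":[0,0,0.002],"delta_rot":[0,0,0],"fingers":-1},{"dp":[0,0,0.002],"delta_rot":[0,0,0],"fingers":-1},{"dp":[0,0,0],"delta_rot":[0,0,0],"fingers":-1}]'; python3 -c "from h import *;st()"
python3 -m crank '[{"dp":[0,0,0.002],"delta_rot":[0,0,0],"fingers":-1},{"dp":[0,0,0.002],"delta_rot":[0,0,0],"fingers":-1},{"dp":[0,0,0],"delta_rot":[0,0,0],"fingers":-1}]'; python3 -c "from h import *;st()
p,_=snap('scene')
save(cv2.resize(p[165:235,220:290],(600,600),interpolation=cv2.INTER_CUBIC),'low1')"
```

```text
t: 6.53
tcp_pos: [0.544, 0.0595, 0.2207]
tool_rot: [0.021, 1.0, 0.0, -0.0]
force: [-0.9, 0.1, -4.9]
finger_gap: 0.102
gripper_force: 78.6
6.53 tcp [0.544  0.0595 0.2207] yaw 87.58 tilt [-0.0004  0.    ] F [-0.9  0.1 -4.9] T [-0.03 -0.05 -0.03] gap 0.102 78.6
t: 6.78
tcp_pos: [0.5439, 0.0595, 0.2187]
tool_rot: [0.021, 1.0, 0.0, -0.0]
force: [-0.5, 1.3, -3.7]
finger_gap: 0.102
gripper_force: 78.6
6.78 tcp [0.5439 0.0595 0.2187] yaw 87.58 tilt [-0.0004  0.    ] F [-0.5  1.3 -3.7] T [ 0.02 -0.04  0.03] gap 0.102 78.6
```

View pics/low1.png

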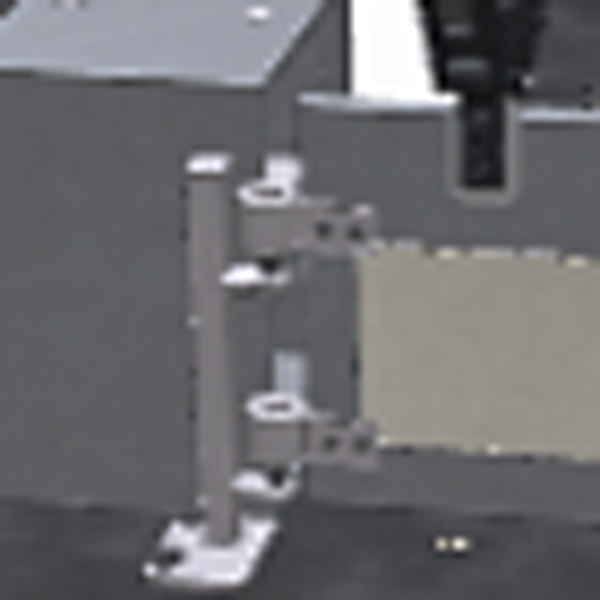

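The sockets are now down round the pins, with the pin stubs visible below at (268,266) and (277,478) and no reaction force. Continuing to home.

```bash
python3 -m crank '[{"dp":[0,0,0.003],"delta_rot":[0,0,0],"fingers":-1},{"dp":[0,0,0.003],"delta_rot":[0,0,0],"fingers":-1},{"dp":[0,0,0.003],"delta_rot":[0,0,0],"fingers":-1},{"dp":[0,0,0.003],"delta_rot":[0,0,0],"fingers":-1},{"dp":[0,0,0],"delta_rot":[0,0,0],"fingers":-1}]'; python3 -c "from h import *;st()"
python3 -m crank '[{"dp":[0,0,0.002],"delta_rot":[0,0,0],"fingers":-1},{"dp":[0,0,0.002],"delta_rot":[0,0,0],"fingers":-1},{"dp":[0,0,0.002],"delta_rot":[0,0,0],"fingers":-1},{"dp":[0,0,0],"delta_rot":[0,0,0],"fingers":-1}]'; python3 -c "from h import *;st()"
```

```text
t: 7.25
tcp_pos: [0.5438, 0.0595, 0.2125]
tool_rot: [0.021, 1.0, 0.0, -0.0]
force: [-0.2, 0.2, -4.3]
finger_gap: 0.103
gripper_force: 78.6
7.25 tcp [0.5438 0.0595 0.2125] yaw 87.58 tilt [-0.0009  0.0001] F [-0.2  0.2 -4.3] T [0.   0.04 0.06] gap 0.103 78.6
t: 7.58
tcp_pos: [0.544, 0.0595, 0.2097]
tool_rot: [0.021, 1.0, 0.0, -0.0]
force: [-1.5, 0.4, -4.8]
finger_gap: 0.104
gripper_force: 78.6
7.58 tcp [0.544  0.0595 0.2097] yaw 87.59 tilt [-0.0004  0.    ] F [-1.5  0.4 -4.8] T [-0.05  0.02  0.  ] gap 0.104 78.6
```

```bash
python3 -m crank '[{"dp":[0,0,0.001],"delta_rot":[0,0,0],"fingers":-1},{"dp":[0,0,0.001],"delta_rot":[0,0,0],"fingers":-1},{"dp":[0,0,0.001],"delta_rot":[0,0,0],"fingers":-1},{"dp":[0,0,0],"delta_rot":[0,0,0],"fingers":-1}]'; python3 -c "from h import *;st()"
python3 -m crank '[{"dp":[0,0,0.001],"delta_rot":[0,0,0],"fingers":-1},{"dp":[0,0,0.001],"delta_rot":[0,0,0],"fingers":-1},{"dp":[0,0,0],"delta_rot":[0,0,0],"fingers":-1}]'; python3 -c "from h import *;st()"
```

```text
t: 7.92
tcp_pos: [0.544, 0.0595, 0.2083]
tool_rot: [0.021, 1.0, 0.0, -0.0]
force: [1.0, -0.2, -3.9]
finger_gap: 0.103
gripper_force: 78.6
7.92 tcp [0.544  0.0595 0.2083] yaw 87.58 tilt [-0.0001  0.    ] F [ 1.  -0.2 -3.9] T [ 0.02  0.08 -0.03] gap 0.103 78.6
t: 8.17
tcp_pos: [0.544, 0.0595, 0.2078]
tool_rot: [0.021, 1.0, -0.0, 0.0]
force: [-1.9, -0.4, -0.1]
finger_gap: 0.106
gripper_force: 79.4
8.17 tcp [0.544  0.0595 0.2078] yaw 87.59 tilt [ 0.0002 -0.0001] F [-1.9 -0.4 -0.1] T [ 0.    0.08 -0.05] gap 0.106 79.4
```

Home at TCP z = 0.208, as predicted, and the weight is carried. Releasing and lifting clear.

```bash
python3 -m crank '[{"dp":[0,0,0],"delta_rot":[0,0,0],"fingers":-0.6},{"dp":[0,0,0],"delta_rot":[0,0,0],"fingers":-0.4},{"dp":[0,0,0],"delta_rot":[0,0,0],"fingers":-0.2},{"dp":[0,0,0],"delta_rot":[0,0,0],"fingers":0},{"dp":[0,0,0],"delta_rot":[0,0,0],"fingers":0},{"dp":[0,0,-0.02],"delta_rot":[0,0,0],"fingers":0},{"dp":[0,0,-0.04],"delta_rot":[0,0,0],"fingers":0},{"dp":[0,0,-0.04],"delta_rot":[0,0,0],"fingers":0},{"dp":[0,0,-0.03],"delta_rot":[0,0,0],"fingers":0},{"dp":[0,0,0],"delta_rot":[0,0,0],"fingers":0}]'
python3 - <<'E'
from h import *
st(); p,_=snap('scene'); print('q6',manip.sense()['q'].round(2))
save(p,'rel',(200,130,340,235),5.7)
v,u=np.mgrid[150:260,200:420]; uv=np.c_[u.ravel(),v.ravel()]; P=pts('scene',uv); X,Y,Z=P.T
m=(X>.49)&(X<.6)&(Y>.03)&(Y<.10)&(Z>.04)&(Z<.155)
A=np.c_[X[m],Z[m],np.ones(m.sum())]; c=np.linalg.lstsq(A,Y[m],rcond=None)[0]; print('face y=',c.round(4),m.sum(),'y at x=.55',c@[.55,.11,1])
m=(X>.45)&(X<.6)&(Y>.03)&(Y<.10); print('top z',np.percentile(Z[m],[99,99.8]))
# expected for home: pixel of door top hinge corner & socket tops
print((proj('scene',[[.6213,.0565,.07],[.6213,.0565,.15],[.6093-.14,.0635+.006,.165]])-[200,130])*5.7)
E
```

```text
t: 9.0
tcp_pos: [0.546, 0.0594, 0.2762]
tool_rot: [0.021, 1.0, -0.0, 0.004]
force: [0.4, -0.2, 0.3]
finger_gap: 0.5
gripper_force: 0.0
9.0 tcp [0.546  0.0594 0.2762] yaw 87.59 tilt [ 0.0078 -0.0007] F [ 0.4 -0.2  0.3] T [-0.01 -0.04  0.  ] gap 0.5 0.0
q6 [-0.1   0.46  1.66 -0.    1.02 -1.62]
face y= [-0.0406 -0.0104  0.0886] 1336 y at x=.55 0.06508766468709871
top z [0.24302688 0.26026425]
[[292.36632946 448.96389858]
 [287.06072267 306.19364972]
 [582.80291508 301.52567628]]
```

View pics/rel.png

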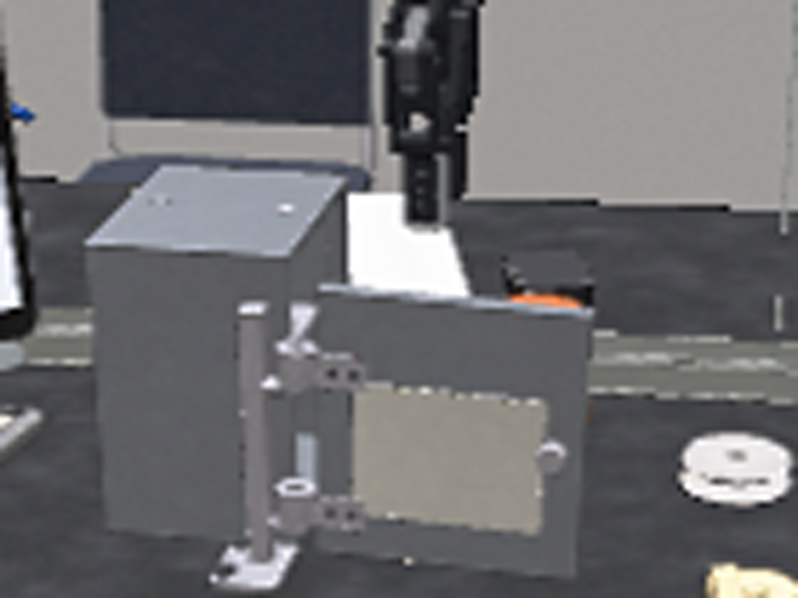

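The door is home: socket tops sit at the heights expected for 130 and 50 mm, and the door is still open. Planning the swing push with closed fingers on the outer face, above the knob.

Run:
```python
from h import *
ax=np.array([.6209,.0563]); c=np.radians(-2.4); Rc=np.array([[np.cos(c),-np.sin(c)],[np.sin(c),np.cos(c)]])
hx,hy,r=.011,.016,.105
W=[]
for th in range(0,95,10):
    t=np.radians(th); n=np.array([-np.sin(t),np.cos(t)]); e=np.array([-np.cos(t),-np.sin(t)])
    W.append(ax+Rc@(r*e+(.005+hx*abs(n[0])+hy*abs(n[1]))*n))
W=np.array(W); print(W.round(4))
M=R.from_quat(manip.sense()['tool_rot']).as_matrix()
tx,ty=M[:2,0],M[:2,1]
D=np.diff(W,axis=0); print(np.c_[D@tx,D@ty].round(4)/.5)
go([W[0][0],W[0][1]+.03,.276],87.6)
```

```text
[[ 0.5169  0.0817]
 [ 0.5138  0.0649]
 [ 0.5136  0.0472]
 [ 0.5166  0.0292]
 [ 0.5229  0.0115]
 [ 0.5326 -0.0052]
 [ 0.5456 -0.0203]
 [ 0.5616 -0.0328]
 [ 0.5802 -0.0423]
 [ 0.6005 -0.0479]]
[[ 0.0046 -0.0338]
 [-0.001  -0.0352]
 [-0.0074 -0.0358]
 [-0.014  -0.0348]
 [-0.0208 -0.0326]
 [-0.0274 -0.029 ]
 [-0.033  -0.0238]
 [-0.0378 -0.0172]
 [-0.0412 -0.0096]]
rot first [-5.0e-05  7.8e-04 -2.0e-05] then dp total [ 0.0608  0.102  -0.003 ] rows@35mm 1.6971147522349503
```

```bash
python3 -m crank '[{"dp":[0.02,0.03,0],"delta_rot":[0,0,0],"fingers":-1},{"dp":[0.02,0.04,0],"delta_rot":[0,0,0],"fingers":-1},{"dp":[0.02,0.032,0],"delta_rot":[0,0,0],"fingers":-1},{"dp":[0,0,0],"delta_rot":[0,0,0],"fingers":-1},{"dp":[0,0,0],"delta_rot":[0,0,0],"fingers":-1},{"dp":[0,0,0.04],"delta_rot":[0,0,0],"fingers":-1},{"dp":[0,0,0.05],"delta_rot":[0,0,0],"fingers":-1},{"dp":[0,0,0.05],"delta_rot":[0,0,0],"fingers":-1},{"dp":[0,0,0.025],"delta_rot":[0,0,0],"fingers":-1},{"dp":[0,0,0],"delta_rot":[0,0,0],"fingers":-1},{"dp":[0,0,0],"delta_rot":[0,0,0],"fingers":-1}]' 30; python3 -c "from h import *;st()"
```

```text
t: 9.97
tcp_pos: [0.5165, 0.1109, 0.189]
tool_rot: [0.022, 1.0, -0.0, -0.001]
force: [0.5, 0.1, 0.3]
finger_gap: -0.002
gripper_force: 0.0
9.97 tcp [0.5165 0.1109 0.189 ] yaw 87.53 tilt [-0.0018 -0.0002] F [0.5 0.1 0.3] T [-0.03 -0.03 -0.05] gap -0.002 0.0
```

```bash
python3 -m crank '[{"dp":[0,-0.012,0],"delta_rot":[0,0,0],"fingers":-1},{"dp":[0,-0.012,0],"delta_rot":[0,0,0],"fingers":-1},{"dp":[0,-0.012,0],"delta_rot":[0,0,0],"fingers":-1},{"dp":[0,-0.008,0],"delta_rot":[0,0,0],"fingers":-1},{"dp":[0,-0.008,0],"delta_rot":[0,0,0],"fingers":-1},{"dp":[0,-0.008,0],"delta_rot":[0,0,0],"fingers":-1},{"dp":[0.001,-0.008,0],"delta_rot":[0,0,0],"fingers":-1},{"dp":[0.001,-0.008,0],"delta_rot":[0,0,0],"fingers":-1},{"dp":[0.001,-0.008,0],"delta_rot":[0,0,0],"fingers":-1},{"dp":[0.001,-0.008,0],"delta_rot":[0,0,0],"fingers":-1}]'; python3 -c "from h import *;st()"
python3 -m crank '[{"dp":[0,-0.009,0],"delta_rot":[0,0,0],"fingers":-1},{"dp":[0,-0.009,0],"delta_rot":[0,0,0],"fingers":-1},{"dp":[0,-0.009,0],"delta_rot":[0,0,0],"fingers":-1},{"dp":[-0.001,-0.009,0],"delta_rot":[0,0,0],"fingers":-1},{"dp":[-0.002,-0.009,0],"delta_rot":[0,0,0],"fingers":-1},{"dp":[-0.002,-0.009,0],"delta_rot":[0,0,0],"fingers":-1},{"dp":[-0.002,-0.009,0],"delta_rot":[0,0,0],"fingers":-1},{"dp":[-0.002,-0.009,0],"delta_rot":[0,0,0],"fingers":-1}]'; python3 -c "
from h import *
st(); p,_=snap('scene'); save(p,'push',(200,130,340,235),5.7)"
```

```text
t: 10.8
tcp_pos: [0.5123, 0.0655, 0.1899]
tool_rot: [0.021, 1.0, 0.0, 0.0]
force: [0.5, 0.7, 0.1]
finger_gap: -0.003
gripper_force: 0.4
10.8 tcp [0.5123 0.0655 0.1899] yaw 87.59 tilt [0.0002 0.    ] F [0.5 0.7 0.1] T [-0.02 -0.11  0.06] gap -0.003 0.4
t: 11.47
tcp_pos: [0.5153, 0.0292, 0.1899]
tool_rot: [0.021, 1.0, 0.0, -0.0]
force: [-0.8, 1.0, -0.1]
finger_gap: -0.003
gripper_force: 0.2
11.47 tcp [0.5153 0.0292 0.1899] yaw 87.58 tilt [-0.0002  0.    ] F [-0.8  1.  -0.1] T [0.02 0.01 0.02] gap -0.003 0.2
```

View pics/push.png

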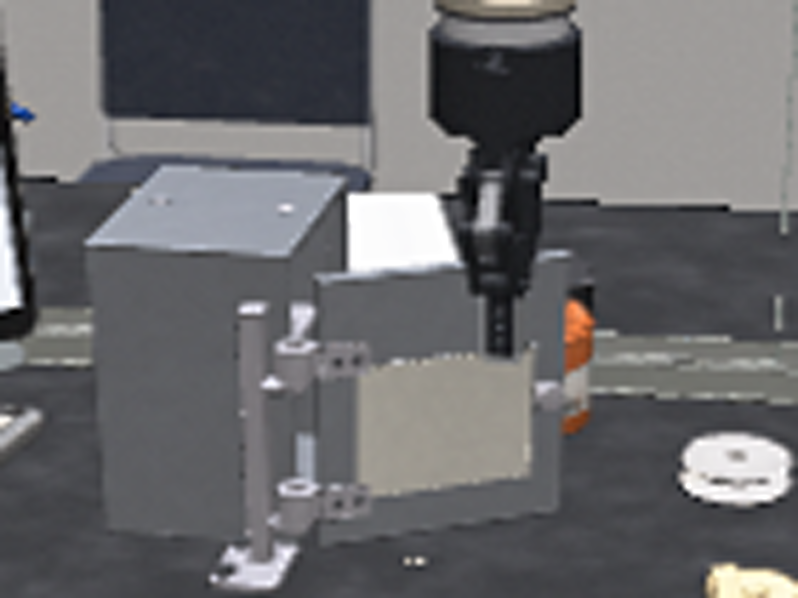

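The door is turning with the fingertip at crop (500,345), about 30° shut, under about 1 N. Continuing along the arc.

```bash
python3 -m crank '[{"dp":[-0.0035,-0.0087,0],"delta_rot":[0,0,0],"fingers":-1},{"dp":[-0.0035,-0.0087,0],"delta_rot":[0,0,0],"fingers":-1},{"dp":[-0.0035,-0.0087,0],"delta_rot":[0,0,0],"fingers":-1},{"dp":[-0.0035,-0.0087,0],"delta_rot":[0,0,0],"fingers":-1},{"dp":[-0.005,-0.008,0],"delta_rot":[0,0,0],"fingers":-1},{"dp":[-0.005,-0.008,0],"delta_rot":[0,0,0],"fingers":-1},{"dp":[-0.005,-0.008,0],"delta_rot":[0,0,0],"fingers":-1},{"dp":[-0.005,-0.008,0],"delta_rot":[0,0,0],"fingers":-1},{"dp":[-0.007,-0.007,0],"delta_rot":[0,0,0],"fingers":-1},{"dp":[-0.007,-0.007,0],"delta_rot":[0,0,0],"fingers":-1},{"dp":[-0.007,-0.007,0],"delta_rot":[0,0,0],"fingers":-1},{"dp":[-0.007,-0.007,0],"delta_rot":[0,0,0],"fingers":-1}]'; python3 -c "from h import *;st()"
python3 -m crank '[{"dp":[-0.0066,-0.005,0],"delta_rot":[0,0,0],"fingers":-1},{"dp":[-0.0066,-0.005,0],"delta_rot":[0,0,0],"fingers":-1},{"dp":[-0.0066,-0.005,0],"delta_rot":[0,0,0],"fingers":-1},{"dp":[-0.0066,-0.005,0],"delta_rot":[0,0,0],"fingers":-1},{"dp":[-0.0066,-0.004,0],"delta_rot":[0,0,0],"fingers":-1},{"dp":[-0.006,-0.003,0],"delta_rot":[0,0,0],"fingers":-1},{"dp":[-0.006,-0.003,0],"delta_rot":[0,0,0],"fingers":-1},{"dp":[-0.006,-0.003,0],"delta_rot":[0,0,0],"fingers":-1},{"dp":[-0.006,-0.003,0],"delta_rot":[0,0,0],"fingers":-1},{"dp":[-0.006,-0.003,0],"delta_rot":[0,0,0],"fingers":-1},{"dp":[-0.006,-0.002,0],"delta_rot":[0,0,0],"fingers":-1}]'
cat > ds.py <<'E'
from h import *
st(); snap('scene')
v,u=np.mgrid[150:260,200:420]; P=pts('scene',np.c_[u.ravel(),v.ravel()]); X,Y,Z=P.T
ax=np.array([.6209,.0563])
m=(X>.45)&(X<.625)&(Y>-.09)&(Y<.03)&(Z>.03)&(Z<.105); Q=P[m]
# line fit robust: x as function of y
k=np.ones(len(Q),bool)
for _ in range(6):
    c=np.polyfit(Q[k,1],Q[k,0],1); e=Q[:,0]-np.polyval(c,Q[:,1]); k=abs(e)<max(.003,1.5*np.std(e[k]))
print('face: dx/dy',c.round(4),'n',k.sum(),'deg short of shut',(np.degrees(np.arctan(c[0]))-2.4).round(2),'x at axis y',np.polyval(c,.0563).round(4))
E
python3 ds.py
```

```text
t: 12.52
tcp_pos: [0.5446, -0.0194, 0.1899]
tool_rot: [0.021, 1.0, 0.0, -0.0]
force: [0.7, 0.6, -1.2]
finger_gap: 0.001
gripper_force: 0.2
12.52 tcp [ 0.5446 -0.0194  0.1899] yaw 87.59 tilt [-0.  0.] F [ 0.7  0.6 -1.2] T [ 0.06 -0.02  0.  ] gap 0.001 0.2
t: 13.43
tcp_pos: [0.5781, -0.0411, 0.1899]
tool_rot: [0.021, 1.0, -0.0, -0.0]
force: [-0.2, -0.4, -0.6]
finger_gap: -0.0
gripper_force: 0.0
13.43 tcp [ 0.5781 -0.0411  0.1899] yaw 87.59 tilt [-0.0001 -0.    ] F [-0.2 -0.4 -0.6] T [ 0.04 -0.02 -0.01] gap -0.0 0.0
face: dx/dy [0.2456 0.6006] n 326 deg short of shut 11.4 x at axis y 0.6144
```

```bash
python3 -m crank '[{"dp":[-0.005,-0.001,0],"delta_rot":[0,0,0],"fingers":-1},{"dp":[-0.005,-0.001,0],"delta_rot":[0,0,0],"fingers":-1},{"dp":[-0.005,-0.001,0],"delta_rot":[0,0,0],"fingers":-1},{"dp":[-0.005,-0.001,0],"delta_rot":[0,0,0],"fingers":-1},{"dp":[-0.004,-0.001,0],"delta_rot":[0,0,0],"fingers":-1},{"dp":[-0.004,-0.001,0],"delta_rot":[0,0,0],"fingers":-1},{"dp":[-0.004,-0.001,0],"delta_rot":[0,0,0],"fingers":-1},{"dp":[0,0,0],"delta_rot":[0,0,0],"fingers":-1}]'; python3 ds.py
```

```text
t: 14.15
tcp_pos: [0.5943, -0.0453, 0.19]
tool_rot: [0.021, 1.0, -0.0, 0.0]
force: [-0.5, -0.6, -0.2]
finger_gap: 0.003
gripper_force: 0.0
14.15 tcp [ 0.5943 -0.0453  0.19  ] yaw 87.59 tilt [ 0.0007 -0.0003] F [-0.5 -0.6 -0.2] T [-0.    0.1   0.01] gap 0.003 0.0
face: dx/dy [0.0977 0.6095] n 232 deg short of shut 3.18 x at axis y 0.615
```

```bash
python3 -m crank '[{"dp":[-0.003,0,0],"delta_rot":[0,0,0],"fingers":-1},{"dp":[-0.003,0,0],"delta_rot":[0,0,0],"fingers":-1},{"dp":[-0.003,0,0],"delta_rot":[0,0,0],"fingers":-1},{"dp":[-0.002,0,0],"delta_rot":[0,0,0],"fingers":-1},{"dp":[0,0,0],"delta_rot":[0,0,0],"fingers":-1}]'; python3 ds.py
```

```text
t: 14.62
tcp_pos: [0.5995, -0.0454, 0.1899]
tool_rot: [0.021, 1.0, -0.0, 0.0]
force: [-0.6, 0.2, -0.2]
finger_gap: 0.006
gripper_force: 0.0
14.62 tcp [ 0.5995 -0.0454  0.1899] yaw 87.59 tilt [ 0.0004 -0.0001] F [-0.6  0.2 -0.2] T [ 0.03  0.04 -0.03] gap 0.006 0.0
face: dx/dy [0.0479 0.6122] n 200 deg short of shut 0.34 x at axis y 0.6149
```

Almost shut. I'll nudge until a light contact force shows.

```bash
for i in 1 2; do python3 -m crank '[{"dp":[-0.001,0,0],"delta_rot":[0,0,0],"fingers":-1},{"dp":[-0.001,0,0],"delta_rot":[0,0,0],"fingers":-1},{"dp":[0,0,0],"delta_rot":[0,0,0],"fingers":-1},{"dp":[0,0,0],"delta_rot":[0,0,0],"fingers":-1}]' | grep force; python3 ds.py; done
```

```text
force: [-0.1, -0.1, 0.2]
gripper_force: 0.0
15.0 tcp [ 0.6002 -0.0453  0.1899] yaw 87.59 tilt [-0.0001  0.    ] F [-0.1 -0.1  0.2] T [-0.04  0.05  0.03] gap 0.001 0.0
face: dx/dy [0.0448 0.6125] n 193 deg short of shut 0.17 x at axis y 0.6151
force: [-2.1, 0.3, 1.2]
gripper_force: 0.0
15.38 tcp [ 0.6009 -0.0453  0.1899] yaw 87.59 tilt [-0.0009  0.0001] F [-2.1  0.3  1.2] T [0.02 0.21 0.02] gap 0.003 0.0
face: dx/dy [0.0387 0.613 ] n 188 deg short of shut -0.18 x at axis y 0.6151
```

```bash
python3 -m crank '[{"dp":[-0.001,0,0],"delta_rot":[0,0,0],"fingers":-1},{"dp":[-0.001,0,0],"delta_rot":[0,0,0],"fingers":-1},{"dp":[0,0,0],"delta_rot":[0,0,0],"fingers":-1},{"dp":[0,0,0],"delta_rot":[0,0,0],"fingers":-1}]' | grep force; python3 ds.py
```

```text
force: [-5.4, -0.1, 2.4]
gripper_force: 0.0
15.77 tcp [ 0.601  -0.0452  0.1897] yaw 87.6 tilt [-0.0031  0.0005] F [-5.4 -0.1  2.4] T [0.   0.63 0.03] gap 0.0 0.0
face: dx/dy [0.039  0.6129] n 190 deg short of shut -0.16 x at axis y 0.6151
```

The door is against its stop at 5 N. Backing off straight (−x, tool +x), then up.

```bash
python3 -m crank '[{"dp":[0.004,0,0],"delta_rot":[0,0,0],"fingers":-1},{"dp":[0.01,0,0],"delta_rot":[0,0,0],"fingers":-1},{"dp":[0.03,0,0],"delta_rot":[0,0,0],"fingers":-1},{"dp":[0.05,0,0],"delta_rot":[0,0,0],"fingers":-1},{"dp":[0.03,0,-0.03],"delta_rot":[0,0,0],"fingers":-1},{"dp":[0,0,-0.06],"delta_rot":[0,0,0],"fingers":-1},{"dp":[0,0,-0.06],"delta_rot":[0,0,0],"fingers":-1},{"dp":[0,0,-0.06],"delta_rot":[0,0,0],"fingers":-1},{"dp":[0,0,0],"delta_rot":[0,0,0],"fingers":-1},{"dp":[0,0,0],"delta_rot":[0,0,0],"fingers":-1},{"dp":[0,0,0],"delta_rot":[0,0,0],"fingers":-1},{"dp":[0,0,0],"delta_rot":[0,0,0],"fingers":-1}]' | grep tcp; python3 ds.py
python3 - <<'E'
from h import *
v,u=np.mgrid[150:260,200:300]; P=pts('scene',np.c_[u.ravel(),v.ravel()]); X,Y,Z=P.T
m=(X>.59)&(X<.62)&(Y>-.09)&(Y<.03); print('door top z',np.percentile(Z[m],[98,99.5,100]).round(4))
m=(X>.605)&(X<.633)&(Y>.045)&(Y<.07); h=np.histogram(Z[m],np.arange(.02,.16,.01)); print(h[0])
E
```

```text
tcp_pos: [0.5396, -0.0427, 0.2936]
16.82 tcp [ 0.5396 -0.0427  0.2936] yaw 87.58 tilt [-0.0022  0.0007] F [ 1.   0.2 -1.1] T [ 0.02 -0.04 -0.03] gap -0.002 0.0
face: dx/dy [0.0763 0.6107] n 215 deg short of shut 1.96 x at axis y 0.615
door top z [0.1622 0.1639 0.1647]
[ 7 19 28 10  5  1  3  1 10 21 30  7  0  1]
```

```bash
for i in 1 2; do python3 -m crank '[{"dp":[0,0,0],"delta_rot":[0,0,0],"fingers":-1},{"dp":[0,0,0],"delta_rot":[0,0,0],"fingers":-1},{"dp":[0,0,0],"delta_rot":[0,0,0],"fingers":-1},{"dp":[0,0,0],"delta_rot":[0,0,0],"fingers":-1},{"dp":[0,0,0],"delta_rot":[0,0,0],"fingers":-1},{"dp":[0,0,0],"delta_rot":[0,0,0],"fingers":-1}]' | grep t:; python3 ds.py|tail -1;done; python3 -c "
from h import *
go([.585,-.0452,.2936],87.6)"
```

```text
t: 17.37
tool_rot: [0.021, 1.0, 0.0, -0.0]
face: dx/dy [0.0779 0.6108] n 223 deg short of shut 2.05 x at axis y 0.6151
t: 17.92
tool_rot: [0.021, 1.0, -0.0, 0.0]
face: dx/dy [0.0794 0.6109] n 225 deg short of shut 2.14 x at axis y 0.6154
rot first [ 0.e+00 -0.e+00 -5.e-05] then dp total [-0.0896 -0.001   0.0026] rows@35mm 1.2810686431945382
```

The stored push force bounced the door back about 2°. I'll close it again more softly and withdraw slowly.

```bash
python3 -m crank '[{"dp":[-0.01,0,0.06],"delta_rot":[0,0,0],"fingers":-1},{"dp":[0,0,0.06],"delta_rot":[0,0,0],"fingers":-1},{"dp":[0,0,0.06],"delta_rot":[0,0,0],"fingers":-1},{"dp":[0,0,0.027],"delta_rot":[0,0,0],"fingers":-1},{"dp":[-0.03,0,0],"delta_rot":[0,0,0],"fingers":-1},{"dp":[-0.03,0,0],"delta_rot":[0,0,0],"fingers":-1},{"dp":[-0.02,0,0],"delta_rot":[0,0,0],"fingers":-1},{"dp":[-0.008,0,0],"delta_rot":[0,0,0],"fingers":-1},{"dp":[0,0,0],"delta_rot":[0,0,0],"fingers":-1},{"dp":[0,0,0],"delta_rot":[0,0,0],"fingers":-1},{"dp":[0,0,0],"delta_rot":[0,0,0],"fingers":-1}]' | grep tcp; python3 ds.py
```

```text
tcp_pos: [0.5883, -0.0447, 0.1913]
18.88 tcp [ 0.5883 -0.0447  0.1913] yaw 87.59 tilt [-0.0013  0.0003] F [-0.8 -0.5  0.4] T [-0.1   0.07  0.  ] gap 0.0 0.0
face: dx/dy [0.0778 0.6109] n 217 deg short of shut 2.05 x at axis y 0.6152
```

Door at rest at 2°. To shut, TCP x goes to about 0.6005.

```bash
python3 -m crank '[{"dp":[-0.005,0,0],"delta_rot":[0,0,0],"fingers":-1},{"dp":[-0.004,0,0],"delta_rot":[0,0,0],"fingers":-1},{"dp":[-0.002,0,0],"delta_rot":[0,0,0],"fingers":-1},{"dp":[-0.002,0,0],"delta_rot":[0,0,0],"fingers":-1},{"dp":[-0.002,0,0],"delta_rot":[0,0,0],"fingers":-1},{"dp":[-0.002,0,0],"delta_rot":[0,0,0],"fingers":-1},{"dp":[-0.0015,0,0],"delta_rot":[0,0,0],"fingers":-1},{"dp":[-0.0015,0,0],"delta_rot":[0,0,0],"fingers":-1},{"dp":[-0.0015,0,0],"delta_rot":[0,0,0],"fingers":-1},{"dp":[-0.0015,0,0],"delta_rot":[0,0,0],"fingers":-1},{"dp":[0,0,0],"delta_rot":[0,0,0],"fingers":-1},{"dp":[0,0,0],"delta_rot":[0,0,0],"fingers":-1}]' | grep tcp; python3 ds.py
```

```text
tcp_pos: [0.6007, -0.0454, 0.1914]
19.93 tcp [ 0.6007 -0.0454  0.1914] yaw 87.59 tilt [-0.0001  0.    ] F [-0.5  0.2  1. ] T [ 0.02  0.05 -0.03] gap -0.001 0.0
face: dx/dy [0.0349 0.6133] n 187 deg short of shut -0.4 x at axis y 0.6152
```

```bash
python3 -m crank '[{"dp":[-0.0005,0,0],"delta_rot":[0,0,0],"fingers":-1},{"dp":[0,0,0],"delta_rot":[0,0,0],"fingers":-1},{"dp":[0,0,0],"delta_rot":[0,0,0],"fingers":-1},{"dp":[0,0,0],"delta_rot":[0,0,0],"fingers":-1}]'|grep force; python3 ds.py
python3 -m crank '[{"dp":[0.0002,0,0],"delta_rot":[0,0,0],"fingers":-1},{"dp":[0.0002,0,0],"delta_rot":[0,0,0],"fingers":-1},{"dp":[0.0002,0,0],"delta_rot":[0,0,0],"fingers":-1},{"dp":[0.0002,0,0],"delta_rot":[0,0,0],"fingers":-1},{"dp":[0.0002,0,0],"delta_rot":[0,0,0],"fingers":-1},{"dp":[0.0002,0,0],"delta_rot":[0,0,0],"fingers":-1},{"dp":[0.0003,0,0],"delta_rot":[0,0,0],"fingers":-1},{"dp":[0.0003,0,0],"delta_rot":[0,0,0],"fingers":-1},{"dp":[0.0003,0,0],"delta_rot":[0,0,0],"fingers":-1},{"dp":[0.0003,0,0],"delta_rot":[0,0,0],"fingers":-1},{"dp":[0.0003,0,0],"delta_rot":[0,0,0],"fingers":-1},{"dp":[0.0003,0,0],"delta_rot":[0,0,0],"fingers":-1}]'|grep force; python3 ds.py
python3 -m crank '[{"dp":[0.0005,0,0],"delta_rot":[0,0,0],"fingers":-1},{"dp":[0.0005,0,0],"delta_rot":[0,0,0],"fingers":-1},{"dp":[0.001,0,0],"delta_rot":[0,0,0],"fingers":-1},{"dp":[0.001,0,0],"delta_rot":[0,0,0],"fingers":-1},{"dp":[0.002,0,0],"delta_rot":[0,0,0],"fingers":-1},{"dp":[0.002,0,0],"delta_rot":[0,0,0],"fingers":-1},{"dp":[0.005,0,0],"delta_rot":[0,0,0],"fingers":-1},{"dp":[0.01,0,0],"delta_rot":[0,0,0],"fingers":-1},{"dp":[0.03,0,0],"delta_rot":[0,0,0],"fingers":-1},{"dp":[0.05,0,0],"delta_rot":[0,0,0],"fingers":-1},{"dp":[0.03,0,0],"delta_rot":[0,0,0],"fingers":-1},{"dp":[0,0,0],"delta_rot":[0,0,0],"fingers":-1}]'|grep force; python3 ds.py
```

```text
force: [-1.5, 0.2, -0.6]
gripper_force: 0.0
20.32 tcp [ 0.6008 -0.0454  0.1914] yaw 87.59 tilt [-0.0003 -0.    ] F [-1.5  0.2 -0.6] T [0.   0.09 0.01] gap 0.001 0.0
face: dx/dy [0.0346 0.6133] n 190 deg short of shut -0.42 x at axis y 0.6153
force: [0.6, 0.8, -0.0]
gripper_force: 0.0
21.37 tcp [ 0.5995 -0.0454  0.1915] yaw 87.58 tilt [ 0.0003 -0.0001] F [ 0.6  0.8 -0. ] T [-0.02 -0.01  0.03] gap 0.002 0.0
face: dx/dy [0.0497 0.6128] n 199 deg short of shut 0.45 x at axis y 0.6156
force: [0.1, 0.1, -0.2]
gripper_force: 0.0
22.42 tcp [ 0.5292 -0.0416  0.191 ] yaw 87.57 tilt [-0.0064  0.0018] F [ 0.1  0.1 -0.2] T [-0.06 -0.04  0.02] gap 0.002 0.0
face: dx/dy [0.0473 0.6127] n 197 deg short of shut 0.31 x at axis y 0.6153
```

```bash
for i in 1 2 3; do python3 ds.py|tail -1; done; python3 -m crank '[{"dp":[-0.05,0.0,0],"delta_rot":[0,0,0],"fingers":-1},{"dp":[-0.04,0,0],"delta_rot":[0,0,0],"fingers":-1},{"dp":[-0.03,0,0],"delta_rot":[0,0,0],"fingers":-1},{"dp":[-0.008,0,0],"delta_rot":[0,0,0],"fingers":-1},{"dp":[0,0,0],"delta_rot":[0,0,0],"fingers":-1},{"dp":[0,0,0],"delta_rot":[0,0,0],"fingers":-1},{"dp":[0,0,0],"delta_rot":[0,0,0],"fingers":-1}]'|grep tcp;  python3 ds.py
```

```text
face: dx/dy [0.049  0.6127] n 197 deg short of shut 0.41 x at axis y 0.6155
face: dx/dy [0.0471 0.6126] n 198 deg short of shut 0.3 x at axis y 0.6153
face: dx/dy [0.0467 0.6126] n 192 deg short of shut 0.27 x at axis y 0.6153
tcp_pos: [0.5966, -0.0451, 0.1911]
23.2 tcp [ 0.5966 -0.0451  0.1911] yaw 87.59 tilt [-0.0013  0.0004] F [ 0.1  0.5 -0.3] T [-0.06  0.03  0.02] gap 0.0 0.0
face: dx/dy [0.0413 0.6131] n 187 deg short of shut -0.04 x at axis y 0.6154
```

```bash
python3 -m crank '[{"dp":[-0.001,0,0],"delta_rot":[0,0,0],"fingers":-1},{"dp":[-0.001,0,0],"delta_rot":[0,0,0],"fingers":-1},{"dp":[-0.001,0,0],"delta_rot":[0,0,0],"fingers":-1},{"dp":[-0.001,0,0],"delta_rot":[0,0,0],"fingers":-1},{"dp":[-0.001,0,0],"delta_rot":[0,0,0],"fingers":-1},{"dp":[-0.0005,0,0],"delta_rot":[0,0,0],"fingers":-1},{"dp":[-0.0005,0,0],"delta_rot":[0,0,0],"fingers":-1},{"dp":[0,0,0],"delta_rot":[0,0,0],"fingers":-1},{"dp":[0,0,0],"delta_rot":[0,0,0],"fingers":-1},{"dp":[0,0,0],"delta_rot":[0,0,0],"fingers":-1}]'|grep tcp;  python3 ds.py; python3 ds.py
```

```text
tcp_pos: [0.6004, -0.0454, 0.1914]
24.08 tcp [ 0.6004 -0.0454  0.1914] yaw 87.59 tilt [-0.0001  0.    ] F [ 0.3 -0.4  0.5] T [0.01 0.08 0.02] gap -0.003 0.0
face: dx/dy [0.0369 0.6133] n 193 deg short of shut -0.29 x at axis y 0.6154
24.13 tcp [ 0.6004 -0.0453  0.1914] yaw 87.58 tilt [-0.0001  0.    ] F [-0.2 -0.1  0.4] T [-0.   -0.04  0.02] gap 0.001 0.0
face: dx/dy [0.037  0.6133] n 190 deg short of shut -0.28 x at axis y 0.6154
```

No stored force now; withdrawing quickly.

```bash
python3 -m crank '[{"dp":[0.04,0,0],"delta_rot":[0,0,0],"fingers":-1},{"dp":[0.06,0,0],"delta_rot":[0,0,0],"fingers":-1},{"dp":[0.04,0,-0.03],"delta_rot":[0,0,0],"fingers":-1},{"dp":[0,0,-0.06],"delta_rot":[0,0,0],"fingers":-1},{"dp":[0,0,-0.06],"delta_rot":[0,0,0],"fingers":-1},{"dp":[0,0,-0.03],"delta_rot":[0,0,0],"fingers":-1},{"dp":[0,0,0],"delta_rot":[0,0,0],"fingers":-1},{"dp":[0,0,0],"delta_rot":[0,0,0],"fingers":-1},{"dp":[0,0,0],"delta_rot":[0,0,0],"fingers":-1},{"dp":[0,0,0],"delta_rot":[0,0,0],"fingers":-1},{"dp":[0,0,0],"delta_rot":[0,0,0],"fingers":-1},{"dp":[0,0,0],"delta_rot":[0,0,0],"fingers":-1}]'|grep tcp; for i in 1 2 3; do python3 ds.py; done
python3 - <<'E'
from h import *
z0=np.load('/tmp/scene.npz')
p0=cv2.imread('pics/scene.png')[...,::-1]; p=z0['p']
d=cv2.absdiff(p0.copy(),p).max(2)
for n,(a,b,c,e) in dict(tape=(172,262,215,298),filt=(283,180,305,207),pulley=(317,204,342,222),elbow=(322,226,346,246),green=(350,200,382,278)).items(): print(n,(d[b:e,a:c]>40).mean().round(3))
v,u=np.mgrid[150:260,200:300]; P=pts('scene',np.c_[u.ravel(),v.ravel()]); X,Y,Z=P.T
m=(X>.59)&(X<.62)&(Y>-.09)&(Y<.03); print('door top z',np.percentile(Z[m],[98,99.5,100]).round(4))
E
```

```text
tcp_pos: [0.5301, -0.0423, 0.2802]
25.18 tcp [ 0.5301 -0.0423  0.2802] yaw 87.58 tilt [-0.0023  0.0007] F [-0.8 -0.2  0.4] T [ 0.01 -0.04  0.01] gap 0.003 0.0
face: dx/dy [0.0447 0.6129] n 191 deg short of shut 0.16 x at axis y 0.6154
25.23 tcp [ 0.5303 -0.0424  0.2805] yaw 87.58 tilt [-0.0018  0.0005] F [-0.4  0.3  0.1] T [-0.01  0.   -0.  ] gap -0.001 0.0
face: dx/dy [0.0436 0.613 ] n 192 deg short of shut 0.1 x at axis y 0.6154
25.28 tcp [ 0.5303 -0.0424  0.2807] yaw 87.58 tilt [-0.0015  0.0004] F [-1.1 -0.1 -1.5] T [-0.02 -0.05 -0.03] gap 0.004 0.0
face: dx/dy [0.0423 0.6129] n 191 deg short of shut 0.02 x at axis y 0.6153
tape 0.001
filt 0.002
pulley 0.011
elbow 0.0
green 0.0
door top z [0.1619 0.1632 0.1634]
```

The door is shut (0.0–0.2°), home and at rest; the bystanders are unmoved and the gripper is clear.

```bash
python3 -c "
from station import manip
print(manip.sign_off())"
```

```text
the job is handed in; nothing more can be done
None
```

The door is off its rest, with both sockets fully home on the hinge pins, and shut to within about 0.2° after I pushed it closed three times because it sprang back slightly; I saw no movement of the bystanders, the gripper is clear, and the job is handed in at about 25 s.

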